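# Load the ink cassette of the franking machine

## Robot

A 7-joint arm with a two-finger parallel gripper is mounted at the origin on the work surface. World frame = base frame: x ahead of the robot, y to its left, z up, the work surface at z = 0. Lengths are in mm, angles in rad, forces in N, time in s.
With the tool pointing down it reaches from about 400 to 750 mm from the base axis. Payload 19.5 kg.
Tool frame: the origin (TCP) lies on the centre line of the jaws, within the pads' length; the fingertips stand 8 mm ahead of it and the grasp point (between the pads) lies 11 mm behind it (env.tip_reach is the distance from the TCP to the fingertips, in mm); z points along the fingers, y is the direction in which the jaws open and shut (so a half turn about z gives the same grasp; the last joint's range is limited). The gripper opens to 85 mm and grips with 20 to 120 N. Pads are 22 mm wide; open, the fingers measure 114 mm over their backs; the gripper's body (76 mm by 85 mm) begins 54 mm behind the grasp point. The pads swing forward as they close: fully open they stand 13 mm farther back than shut.
Start: joints at [1.235, 0.707, -0.028, 1.485, 0.022, 0.951, -0.075], TCP at [166.508, -550.337, 239.268] pointing down, gripper open.
Joint ranges: [-2.71, 2.71], [-0.32, 2.16], [-1.57, 1.52], [0, 2.45], [-1.46, 4.6], [0, 2.02], [-2.83, 2.83]. Speed limits (rad/s): [1.89, 1.89, 2.57, 2.57, 3.01, 3.01, 3.01].

## Interface

Orientations are given as a unit quaternion [w, x, y, z].
In Python, from workcell import env, snapshot, camera_model, spot_in, tip_of gives the robot as it stands.
- The arm moves only by the shell command python3 -m creep 'ROWS' [FORCE]. ROWS is text: rows parted by semicolons, each of 5 numbers parted by spaces: the shift along the tool's x, y, z normalised to -1 to 1, where 1 is 0.8 m, then the turn about the tool's z normalised to -1 to 1, where 1 is 180 degrees, then the closure, from -1 (fully open) to 1 (shut). In form: dx dy dz spin jaw; .... A call has 1 to 10 rows; each row shifts and turns the commanded pose from where the row before left it, along the tool's axes as they then stand; what a row does not reach is not made up. A row lasts 1/10 s, in which the tool goes at most 50 mm and 8.59 degrees, less where a joint would pass 70% of its speed; a pose out of reach is approached as far as the arm can. A call with a number of a shift or a turn outside -1 to 1 is refused whole. A call with a gripper value outside its range is refused whole. The fingers move at their own pace and stop on an object; FORCE is the grip in N (left out, the last holds). Time passes only in rows, so rows that do not move let the fingers close. It gives the time, the measured TCP pose, the force and the opening at its end, in the units of the state.
- env.observe(): the state, without advancing time (a new reading comes with each control period).
- snapshot(name): name is "scene" or "top" or "wrist"; returns the picture (400x640x3 uint8, red, green, blue); there is no depth.
- camera_model(name): a dict with "fovy" (degrees; the focal length in pixels is half the picture's height over the tangent of half this angle, whatever the lens; pixels are square), "cx", "cy" (the principal point, pixels), "dist_coeffs" ([k1, k2, p1, p2, k3] as OpenCV has them; the pictures are not rectified), "rvec" (rotation vector, rad) and "tvec" (3), from world to camera coordinates, as OpenCV has them. Camera axes: x right, y down, z forward; pixel columns grow to the right and rows downward; lengths in mm; the calibration is good to about 2 mm. A picture is of the moment at which its call begins: read the wrist's pose just before it. camera_model takes no time and is no camera call; for the wrist camera it gives the pose at the moment of the call.
- env.close_job(): hands the job in, once; it reports no verdict.
Trained networks look in the newest picture that a camera, given by its name, has taken for a name from the list of things; names that differ only in an ending like _2 or _b are one class to them, and where a whole thing is asked for, a point or a joint stands for the part that bears it (a point fixed in the world has none). Each returns a list of dicts, best first, with "score" (0 to 1); they miss things now and then, are a little off and sometimes report something else, mostly with a low value. They report only what shows in the picture. A call takes as long as a camera call. They do not tell look-alikes from the thing itself.
- spot_in(camera, target): "at" ([x, y, z] in mm, in world coordinates, good to about 4 mm: the middle of the surface that is visible of it).
- tip_of(camera, target): "at" ([x, y, z] in mm, in world coordinates, good to about 4 mm: a listed point, or the origin of a listed thing).
The state is a dict: "time_s": time; "joint_pos": joint angles; "qvel": joint speeds; "joint_torque": joint torques, N m; "ee_pos": TCP position; "tool_rot": TCP orientation; "force": force on the tool from outside, world axes, zero at the start; "ft_torque": the same for the moment, N m; "finger_gap": finger opening in mm.
Only numpy, scipy, OpenCV 4.12 (cv2) and the standard library are available. Lean on these libraries where they do the work, as an engineer would, in place of code of your own. Each camera call takes 0.05 s, during which the arm holds its last target. There are 200 camera calls.

## Task

Slide the black ink cassette along the franking machine's white deck and seat it flat and square, fully home, in the yellow-floored pocket while the clear cover is still up. Then swing the cover down and push its orange edge past the spring catch until it snaps fully shut. Leave the cassette's neighbours (parcel, hand stamp and ink jar) where they stand, and do not flip the cassette over.

Things in the scene. Friction and masses are not known exactly. Their poses are not given: they have to be found in the camera images.
- machine: Franking machine, fixed, 190 mm (x) by 402 mm (y), origin on the table. In its axes: flat white deck, top 55 mm above the table, x -120 to 56.5 mm, y -28 to 200 mm. Pocket towards -y; beyond y = 200 mm a grey keypad console, top 88 mm above the table.
- pocket (a point): Centre of the yellow pocket floor, axes as the machine's. Pocket 113 mm (x) by 104 mm (y), floor 8 mm below the deck. Walls: on -x and +y the deck's edge (8 mm), on +x the blue fence, on -y a blue end stop rising 12 mm above the deck. A seated cassette's top is 14 mm above the deck.
- fence (a point): Point on the foot of the blue fence's inner face, at deck height, axes as the machine's. The fence runs straight along y at the far (+x) side of deck and pocket, in one line with the pocket's far wall; top 16 mm above the deck. Behind it, beside the pocket's +y end, 14 to 48 mm beyond its inner face, stands the dark catch post, top 91 mm above the table.
- cassette: Ink cassette: flat black block, blue and white label on top, 110 (x) by 100 (y) by 22 mm high, 0.2 to 0.4 kg, origin under its centre. Starts loose on the deck, up to 20 degrees askew, its x roughly along the machine's x. Too wide for most grippers; slides when pushed. Pushed over the deck's edge it tips nose down into the pocket, its rear rising up to 8 mm.
- lid (a joint): Angle of the clear cover, rad: 0 shut, 1.57 upright, at most 2.05. It swings about a level axis along the machine's x at the pocket's -y end; opening raises its free +y edge. Its stiff hinge (0.12 N m) holds it where it is left. In the last 0.1 rad it must pass a sprung roller: up to about 5 N down at the orange edge; then it snaps to 0 and is held.
- lid_hinge (a point): Middle of the cover's hinge axis, 75 mm above the table (machine axes).
- lid_edge (a point): Middle of the cover's orange free edge, 124 mm from the hinge axis; turns with the cover (x along the hinge, y away from it, z out of its top face). The cover is a plate 4 mm thick (7 mm at the edge strip, 14 mm wide), 137 mm along x, with black side edges. Shut, its underside is 17 mm above the deck, so it clears only a seated cassette.
- parcel: Bystander: small cardboard parcel 100 x 130 x 60 mm, beyond the fence; origin under its centre.
- stamp: Bystander: hand stamp with dark wooden handle, 44 mm across, 82 mm tall, beyond the fence; origin under its centre.
- ink_jar: Bystander: jar with red cap, 48 mm across, 60 mm tall, beside the console; origin under its centre.
Mind the look-alikes: they are no part of the job. What is meant by the cassette is not pink, red or turquoise, and is the larger of those in its own colour.

How it is judged:
By the outcome, as a careful person would: the job done as asked, in the order asked, and still so for the second after the job is handed in, with the robot touching nothing.
It also fails if it takes over 72 s, if anything falls off the work surface, if the arm or the gripper's body presses on something with over 40 N, if the wrist force passes 120 N, or if a joint passes its speed limit or range.

## Working session

There is one attempt and no reset: what is moved stays moved. The work goes in short steps, Python scripts to look and compute and a shell command to move; the robot and the scene stay as the last step left them, time stands still between calls to the robot, and variables do not carry over. Pictures are saved under pics/ and viewed, about 8 in all and at most 12, crops included, and the job is handed in when it is done.

```bash
ls; mkdir -p pics; cat > h.py <<'E'
import numpy as np, cv2
from workcell import env, snapshot, camera_model, spot_in, tip_of
E
python3 - <<'E'
from h import *
o=env.observe(); print({k:np.round(v,3).tolist() for k,v in o.items()})
for c in ("scene","top"):
    im=snapshot(c); cv2.imwrite(f"pics/{c}0.png",im[...,::-1])
    for t in ("cassette","pocket","fence","lid_hinge","lid_edge","machine","parcel","stamp","ink_jar"):
        print(c,t,[(np.round(d["at"]).tolist(),round(d["score"],2)) for d in tip_of(c,t)[:4]])
a=cv2.imread("pics/scene0.png");b=cv2.imread("pics/top0.png")
E
```

```text
pics
{'time_s': 0.0, 'joint_pos': [1.235, 0.707, -0.028, 1.485, 0.022, 0.951, -0.076], 'qvel': [-0.0, -0.0, 0.0, -0.0, -0.001, 0.001, -0.001], 'joint_torque': [0.001, -88.321, 1.235, -23.617, 0.017, 0.007, -0.0], 'ee_pos': [166.456, -550.135, 238.833], 'tool_rot': [-0.001, 0.989, 0.146, -0.0], 'force': [-0.119, 0.038, -0.235], 'ft_torque': [-0.039, -0.03, 0.05], 'finger_gap': 85.134}
scene cassette [([526.0, 473.0, 3.0], 0.95), ([389.0, 234.0, 2.0], 0.85), ([571.0, 158.0, 54.0], 0.73), ([364.0, -42.0, -0.0], 0.72)]
scene pocket [([607.0, -8.0, 49.0], 0.87)]
scene fence [([665.0, 140.0, 57.0], 0.58)]
scene lid_hinge [([604.0, -73.0, 78.0], 0.67)]
scene lid_edge [([602.0, -114.0, 191.0], 0.85)]
scene machine [([605.0, 75.0, 1.0], 0.78)]
scene parcel [([798.0, -21.0, -3.0], 0.94), ([607.0, -73.0, 77.0], 0.72)]
scene stamp [([757.0, 178.0, 5.0], 0.75)]
scene ink_jar [([615.0, 393.0, 3.0], 0.57)]
top cassette [([570.0, 161.0, 56.0], 0.84), ([609.0, -237.0, -1.0], 0.78), ([394.0, 230.0, -2.0], 0.72), ([523.0, 472.0, 0.0], 0.6)]
top pocket [([606.0, -3.0, 49.0], 0.75)]
top fence [([666.0, 145.0, 57.0], 0.85), ([602.0, -70.0, 71.0], 0.52)]
top lid_hinge [([604.0, -70.0, 73.0], 0.71)]
top lid_edge [([601.0, -115.0, 192.0], 0.87), ([666.0, 146.0, 56.0], 0.52)]
top machine [([660.0, 146.0, 56.0], 0.73), ([612.0, 75.0, 3.0], 0.55)]
top parcel [([801.0, -24.0, 2.0], 0.86)]
top stamp [([764.0, 182.0, -1.0], 0.65)]
top ink_jar [([618.0, 394.0, -2.0], 0.71)]
```

View pics/top0.png

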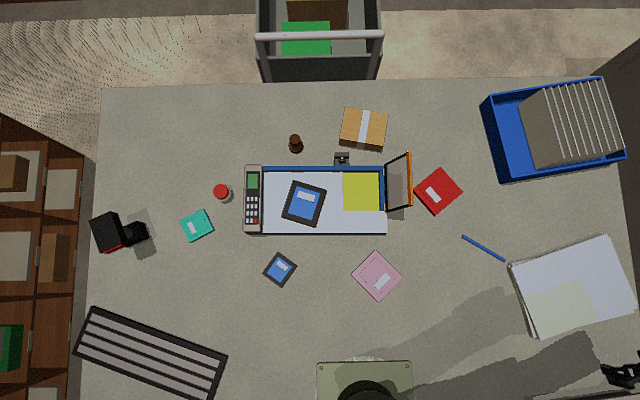

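View pics/scene0.png

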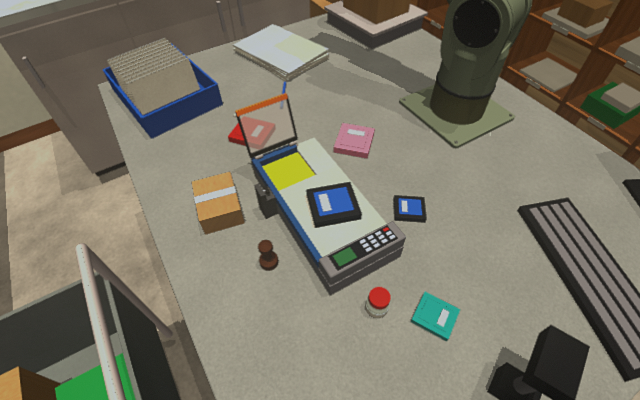

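Top picture: two black cassette-shaped things, at (303,203) on the deck and a smaller one at (280,269) on the table. Pink (376,275), red (437,190) and turquoise (197,225) are decoys. The large black one on the deck fits the description. I'll check it in a crop and measure the edges.

```bash
cat >> h.py <<'E'
def cm(c):
    m=camera_model(c); f=200/np.tan(np.radians(m["fovy"])/2)
    return np.array([[f,0,m["cx"]],[0,f,m["cy"]],[0,0,1.]]),np.array(m["dist_coeffs"],float),np.array(m["rvec"],float),np.array(m["tvec"],float)
def toplane(c,px,z,M=None):
    K,D,r,t=M or cm(c); R=cv2.Rodrigues(r)[0]
    n=cv2.undistortPoints(np.array(px,float).reshape(-1,1,2),K,D).reshape(-1,2)
    d=np.c_[n,np.ones(len(n))]@R; o=-R.T@t.ravel()
    return o+d*((z-o[2])/d[:,2])[:,None]
def proj(c,P):
    K,D,r,t=cm(c); return cv2.projectPoints(np.array(P,float).reshape(-1,1,3),r,t,K,D)[0].reshape(-1,2)
def rect(c,mask,z):
    n,l,s,_=cv2.connectedComponentsWithStats(mask.astype(np.uint8)); 
    i=1+np.argmax(s[1:,4]); ys,xs=np.where(l==i)
    P=toplane(c,np.c_[xs,ys],z)[:,:2].astype(np.float32)
    return cv2.minAreaRect(P),s[i]
E
python3 - <<'E'
from h import *
for c in ("top","scene"):
    im=cv2.imread(f"pics/{c}0.png"); hsv=cv2.cvtColor(im,cv2.COLOR_BGR2HSV); v=hsv[...,2]
    K,D,r,t=cm(c); print(c,"cam",(-cv2.Rodrigues(r)[0].T@t.ravel()).round())
    ye=(abs(hsv[...,0].astype(int)-29)<4)&(hsv[...,1]>150)&(v>100)
    print("yellow",rect(c,ye,47))
    bl=(abs(hsv[...,0].astype(int)-110)<12)&(hsv[...,1]>120)
    q=proj(c,[[570,160,77]])[0].astype(int)
    w=np.zeros_like(bl); w[q[1]-30:q[1]+31,q[0]-30:q[0]+31]=1
    wh=(v>130)&(hsv[...,1]<90)
    ca=w.astype(bool)&((v<75)|bl)
    print("cass",rect(c,ca,77))
    print("white deck",rect(c,(wh)&(cv2.GaussianBlur(v,(3,3),0)>150),55))
    x,y=q; cv2.imwrite(f"pics/{c}_crop.png",cv2.resize(im[y-70:y+90,x-90:x+130],None,fx=3.4,fy=3.4,interpolation=cv2.INTER_CUBIC))
a=cv2.imread("pics/top_crop.png")
E
```

```text
top cam [ 377.  119. 1184.]
yellow (((605.8782958984375, -7.8424072265625), (101.97836303710938, 105.49972534179688), 88.65760040283203), array([ 343,  173,   37,   37, 1278], dtype=int32))
cass (((568.6848754882812, 156.2992401123047), (100.44966888427734, 111.63745880126953), 71.2784194946289), array([ 281,  180,   46,   48, 1256], dtype=int32))
white deck (((321.85479736328125, -583.9381103515625), (220.56134033203125, 298.9928283691406), 15.465044021606445), array([ 512,  234,  125,  107, 8256], dtype=int32))
scene cam [867. 588. 745.]
yellow (((604.9385375976562, -10.661510467529297), (95.93999481201172, 105.43205261230469), 88.68991088867188), array([ 263,  152,   52,   38, 1094], dtype=int32))
cass (((577.676025390625, 162.5577392578125), (110.24259185791016, 109.30039978027344), 71.46887969970703), array([ 307,  182,   55,   46, 1597], dtype=int32))
white deck (((685.9481811523438, -36.33233642578125), (1050.948486328125, 1481.332275390625), 58.28833770751953), array([    4,    62,   636,   338, 94250], dtype=int32))
```

View pics/top_crop.png

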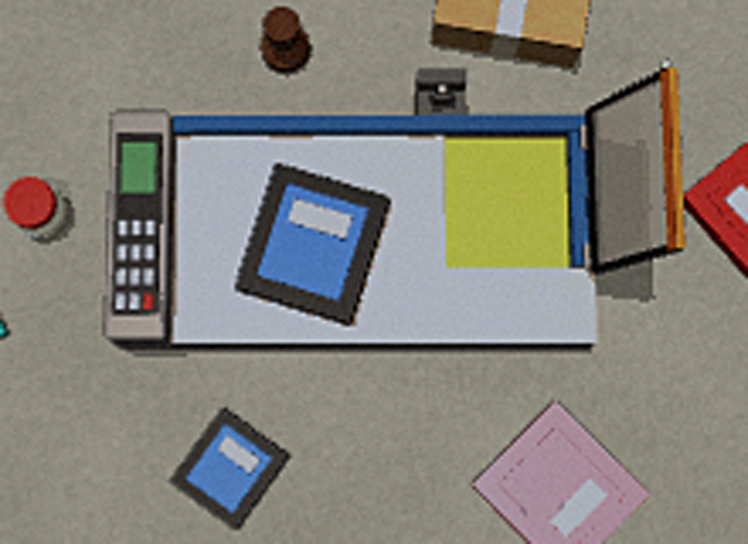

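Confirmed: the big black block at crop (313,243), top (303,203), is the cassette. It sits on the white deck at about (569,157), roughly 17° askew to the machine, whose yaw is about -1.3°. The cover is up. First I turn the tool square to the machine.

```bash
cat >> h.py <<'E'
YAW=np.radians(-1.3); P0=np.array([605.3,-7.]); X=np.array([np.cos(YAW),np.sin(YAW)]); Y=np.array([-X[1],X[0]])
def m2w(u,v): return P0+u*X+(v+80)*Y     # machine axes -> world
def w2m(p): d=np.array(p)[:2]-P0; return np.array([d@X,d@Y-80])
def where():
    o=env.observe(); w,x,y,z=o["tool_rot"]; a=np.degrees(np.arctan2(2*(x*y+w*z),1-2*(y*y+z*z)))
    print("t",round(o["time_s"],2),"mach",w2m(o["ee_pos"]).round(1),"z",round(o["ee_pos"][2],1),"toolx-rel-mach deg",round(a-np.degrees(YAW),2),"F",np.round(o["force"],1),"gap",round(o["finger_gap"],1),"tip",env.tip_reach)
    return o,a
def need(u,v,z):
    o,a=where(); d=np.r_[m2w(u,v),z]-o["ee_pos"]; c,s=np.cos(np.radians(a)),np.sin(np.radians(a))
    print("tool shift mm",np.round([d[0]*c+d[1]*s, d[0]*s-d[1]*c, -d[2]],1),"norm",np.round(np.array([d[0]*c+d[1]*s, d[0]*s-d[1]*c, -d[2]])/800,4))
E
python3 -m creep '0 0 0 0.0335 -0.4; 0 0 0 0.0335 -0.4; 0 0 0 0.0335 -0.4; 0 0 0 0 -0.4; 0 0 0 0 -0.4' 40
python3 - <<'E'
from h import *
need(*w2m([480,-300]),200); need(-92,-33,120)
E
```

```text
time_s: 1.5
ee_pos: [166.6, -550.3, 239.3]
tool_rot: [-0.0, 1.0, -0.009, -0.0]
force: [-0.4, -0.2, -0.8]
finger_gap: 60.0
t 1.5 mach [-426.3 -633.1] z 239.3 toolx-rel-mach deg 0.24 F [-0.4 -0.2 -0.8] gap 60.0 tip 8.0
tool shift mm [ 308.7 -256.1   39.3] norm [ 0.3859 -0.3201  0.0491]
t 1.5 mach [-426.3 -633.1] z 239.3 toolx-rel-mach deg 0.24 F [-0.4 -0.2 -0.8] gap 60.0 tip 8.0
tool shift mm [ 336.7 -598.7  119.3] norm [ 0.4209 -0.7484  0.1491]
```

```bash
python3 -m creep '0.04 -0.033 0 0 -0.4; 0.04 -0.033 0 0 -0.4; 0.04 -0.033 0 0 -0.4; 0.04 -0.033 0 0 -0.4; 0.04 -0.033 0 0 -0.4; 0.04 -0.033 0 0 -0.4; 0.04 -0.033 0 0 -0.4; 0.04 -0.033 0 0 -0.4; 0.04 -0.033 0 0 -0.4; 0.04 -0.033 0 0 -0.4'
python3 - <<'E'
from h import *
need(-92,-33,120)
E
```

```text
time_s: 2.5
ee_pos: [493.4, -292.2, 239.4]
tool_rot: [-0.0, 1.0, -0.009, 0.0]
force: [-0.2, -0.8, -0.1]
finger_gap: 59.6
t 2.5 mach [-105.4 -367.7] z 239.4 toolx-rel-mach deg 0.22 F [-0.2 -0.8 -0.1] gap 59.6 tip 8.0
tool shift mm [  14.7 -334.6  119.4] norm [ 0.0184 -0.4183  0.1492]
```

```bash
python3 -m creep '0.002 -0.042 0 0 -0.4; 0.002 -0.042 0 0 -0.4; 0.002 -0.042 0 0 -0.4; 0.002 -0.042 0 0 -0.4; 0.002 -0.042 0 0 -0.4; 0.002 -0.042 0.02 0 -0.4; 0.002 -0.042 0.03 0 -0.4; 0.002 -0.042 0.03 0 -0.4; 0.002 -0.042 0.03 0 -0.4; 0.002 -0.042 0.038 0 -0.4'
python3 -m creep '0 0 0.025 0 -0.4; 0 0 0.02 0 -0.4; 0 0 0 0 -0.4'
python3 -c "
from h import *
need(-92,-33,70)"
```

```text
time_s: 3.5
ee_pos: [515.9, 43.6, 120.5]
tool_rot: [-0.0, 1.0, -0.009, 0.001]
force: [1.4, -0.2, -0.1]
finger_gap: 59.4
time_s: 3.8
ee_pos: [514.9, 42.3, 83.4]
tool_rot: [-0.0, 1.0, -0.01, -0.001]
force: [0.2, -0.5, 0.3]
finger_gap: 59.9
t 3.8 mach [-91.5 -32.8] z 83.4 toolx-rel-mach deg 0.2 F [ 0.2 -0.5  0.3] gap 59.9 tip 8.0
tool shift mm [-0.5  0.2 13.4] norm [-0.0006  0.0003  0.0168]
```

Now touch the deck gently to calibrate the tip height.

```bash
python3 -m creep '0 0 0.01 0 -0.4; 0 0 0.0075 0 -0.4; 0 0 0 0 -0.4'; for i in 1 ; do python3 -m creep '0 0 0.0025 0 -0.4; 0 0 0 0 -0.4'; python3 -m creep '0 0 0.0025 0 -0.4; 0 0 0 0 -0.4';python3 -m creep '0 0 0.0025 0 -0.4; 0 0 0 0 -0.4'; done
```

```text
time_s: 4.1
ee_pos: [515.5, 42.1, 70.7]
tool_rot: [-0.0, 1.0, -0.011, -0.0]
force: [-0.3, -0.0, 0.4]
finger_gap: 59.6
time_s: 4.3
ee_pos: [515.7, 42.2, 69.0]
tool_rot: [-0.0, 1.0, -0.011, 0.0]
force: [-0.0, 0.4, -0.0]
finger_gap: 59.6
time_s: 4.5
ee_pos: [515.6, 42.2, 66.9]
tool_rot: [-0.0, 1.0, -0.011, -0.0]
force: [-1.1, 0.1, 0.0]
finger_gap: 59.8
time_s: 4.7
ee_pos: [515.5, 42.2, 64.7]
tool_rot: [-0.0, 1.0, -0.011, -0.0]
force: [-0.6, -0.3, -0.2]
finger_gap: 59.7
```

```bash
python3 -m creep '0 0 0.0025 0 -0.4; 0 0 0 0 -0.4'; python3 -m creep '0 0 0.0025 0 -0.4; 0 0 0 0 -0.4';python3 -m creep '0 0 0.0025 0 -0.4; 0 0 0 0 -0.4'
```

```text
time_s: 4.9
ee_pos: [515.5, 42.1, 62.7]
tool_rot: [-0.0, 1.0, -0.011, -0.0]
force: [0.3, -0.2, 0.8]
finger_gap: 59.8
time_s: 5.1
ee_pos: [515.5, 42.1, 60.7]
tool_rot: [-0.0, 1.0, -0.011, -0.0]
force: [0.7, 0.4, 1.2]
finger_gap: 59.6
time_s: 5.3
ee_pos: [515.5, 42.2, 58.7]
tool_rot: [-0.0, 1.0, -0.011, -0.0]
force: [-0.3, 0.5, -0.1]
finger_gap: 60.0
```

```bash
python3 -m creep '0 0 0.0025 0 -0.4; 0 0 0 0 -0.4'; python3 -m creep '0 0 0.0025 0 -0.4; 0 0 0 0 -0.4'
```

```text
time_s: 5.5
ee_pos: [515.7, 42.1, 57.9]
tool_rot: [-0.0, 1.0, -0.011, 0.0]
force: [-6.8, 0.2, 27.4]
finger_gap: 60.0
time_s: 5.7
ee_pos: [515.7, 42.1, 57.7]
tool_rot: [-0.0, 1.0, -0.011, 0.001]
force: [-15.6, -0.2, 73.4]
finger_gap: 59.5
```

```bash
python3 -m creep '0 0 -0.0095 0 -0.4; -0.045 0 0 0 -0.4; 0 0 0 0 -0.4'; python3 -c "
from h import *
need(*w2m([478,152]),62.5)"
```

```text
time_s: 6.0
ee_pos: [476.0, 42.9, 62.7]
tool_rot: [0.0, 1.0, -0.011, -0.002]
force: [1.2, -0.2, -0.1]
finger_gap: 59.7
t 6.0 mach [-130.4  -33. ] z 62.7 toolx-rel-mach deg 0.06 F [ 1.2 -0.2 -0.1] gap 59.7 tip 8.0
tool shift mm [  -0.4 -109.1    0.2] norm [-0.0005 -0.1364  0.0002]
```

```bash
python3 -m creep '0 -0.0341 0 0 -0.4; 0 -0.0341 0 0 -0.4; 0 -0.0341 0 0 -0.4; 0 -0.0341 0 0 -0.4; 0 0 0 0 -0.4'; python3 -m creep '0.01 0 0 0 -0.4; 0.01 0 0 0 -0.4; 0.01 0 0 0 -0.4; 0.01 0 0 0 -0.4'; python3 -m creep '0.01 0 0 0 -0.4; 0.01 0 0 0 -0.4;0 0 0 0 -0.4'; python3 -c "
from h import *
where()"
```

```text
time_s: 6.5
ee_pos: [481.7, 155.8, 62.3]
tool_rot: [-0.001, 1.0, -0.009, -0.0]
force: [0.2, -0.9, -0.9]
finger_gap: 60.1
time_s: 6.9
ee_pos: [514.8, 150.6, 62.5]
tool_rot: [0.0, 1.0, -0.011, -0.0]
force: [-1.8, 0.8, 0.7]
finger_gap: 59.6
time_s: 7.2
ee_pos: [531.1, 150.7, 62.5]
tool_rot: [-0.0, 1.0, -0.011, 0.0]
force: [-0.6, -0.7, 1.2]
finger_gap: 59.9
t 7.2 mach [-77.8  76. ] z 62.5 toolx-rel-mach deg 0.01 F [-0.6 -0.7  1.2] gap 59.9 tip 8.0
```

Continue slowly until it meets the fence.

```bash
python3 -m creep '0.005 0 0 0 -0.4; 0.005 0 0 0 -0.4'; python3 -m creep '0.004 0 0 0 -0.4; 0 0 0 0 -0.4'; python3 -c "
from h import *
where(); im=snapshot('top'); cv2.imwrite('pics/top1.png',im[...,::-1])
hsv=cv2.cvtColor(im[...,::-1].copy(),cv2.COLOR_BGR2HSV);x,y=proj('top',[[590,155,77]])[0].astype(int)
cv2.imwrite('pics/top1c.png',cv2.resize(im[y-45:y+55,x-65:x+105,::-1],None,fx=4,fy=4,interpolation=2))"
```

```text
time_s: 7.4
ee_pos: [538.0, 150.9, 62.5]
tool_rot: [-0.0, 1.0, -0.011, -0.0]
force: [-5.0, -1.4, -0.6]
finger_gap: 59.9
time_s: 7.6
ee_pos: [538.7, 150.8, 62.2]
tool_rot: [0.0, 1.0, -0.01, -0.003]
force: [-17.6, -1.7, 10.0]
finger_gap: 59.5
t 7.6 mach [-70.1  76.2] z 62.2 toolx-rel-mach deg 0.1 F [-17.6  -1.7  10. ] gap 59.5 tip 8.0
```

View pics/top1c.png

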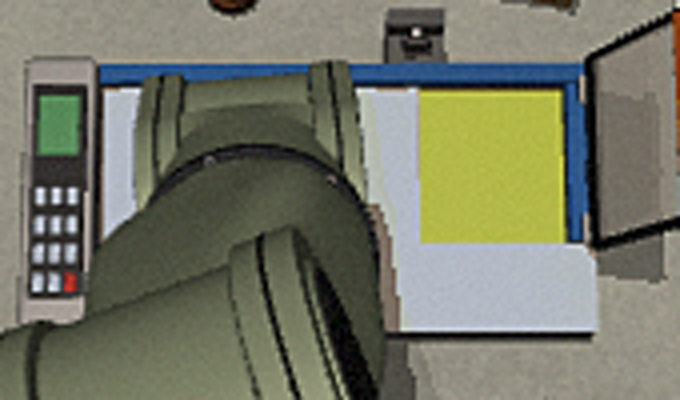

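```bash
python3 -m creep '-0.02 0 0 0 -0.4; -0.04 0 0 0 -0.4; 0 0 -0.05 0 -0.4; 0 0 -0.05 0.04 -0.4; 0 0 -0.05 0.04 -0.4; 0 0 0 0.04 -0.4; 0 0 0 0.04 -0.4; 0 0 0 0.04 -0.4; 0 0 0 0.04 -0.4; 0 0 0 0.04 -0.4'; python3 -c "
from h import *
where(); 
for c in ('scene','wrist'):
    im=snapshot(c)[...,::-1].copy(); cv2.imwrite(f'pics/{c}2.png',im)
    print(c,[(np.round(d['at']).tolist(),round(d['score'],2)) for d in tip_of(c,'cassette')[:4]])
a=cv2.imread('pics/scene2.png');x,y=proj('scene',[[600,140,77]])[0].astype(int)
a=cv2.resize(a[y-60:y+60,x-80:x+80],(640,480));b=cv2.imread('pics/wrist2.png')
cv2.imwrite('pics/s2c.png',np.hstack([cv2.resize(a,(400,300)),cv2.resize(b,(400,300))]))
print(cm('wrist'))
"
```

```text
time_s: 8.65
ee_pos: [493.5, 151.9, 182.7]
tool_rot: [-0.0, 0.899, -0.438, 0.0]
force: [0.5, -0.1, -0.2]
finger_gap: 59.6
t 8.65 mach [-115.4   76.3] z 182.7 toolx-rel-mach deg -50.64 F [ 0.5 -0.1 -0.2] gap 59.6 tip 8.0
scene [([388.0, 236.0, 3.0], 0.92), ([608.0, -234.0, -2.0], 0.75), ([367.0, -42.0, 1.0], 0.63), ([596.0, 154.0, 55.0], 0.58)]
wrist [([369.0, -44.0, 0.0], 0.9), ([596.0, 155.0, 59.0], 0.63), ([388.0, 235.0, 2.0], 0.59), ([523.0, 477.0, -2.0], 0.56)]
(array([[297.6950664 ,   0.        , 321.50898561],
       [  0.        , 297.6950664 , 197.56207572],
       [  0.        ,   0.        ,   1.        ]]), array([-0.02947074,  0.        ,  0.        ,  0.        ,  0.        ]), array([-0.99329722,  2.83945212,  0.44135881]), array([480.28440749, 157.92305467, 382.66861573]))
```

View pics/s2c.png

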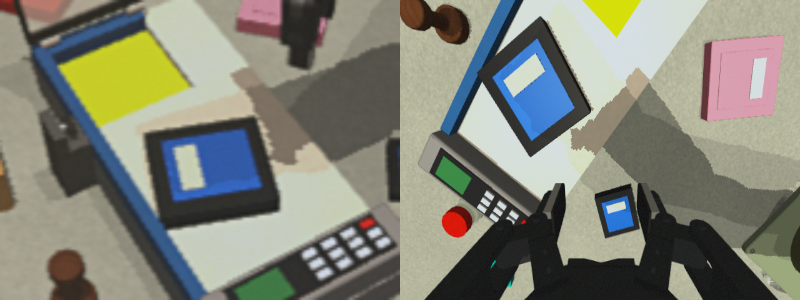

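Scene and wrist crops show the cassette is still askew by about 20°, with its +x,+y corner on the fence, so it jammed there. A two-finger push from the +y side meets the protruding -x corner first and turns it square. I go there with the jaws along x.

```bash
python3 -m creep '0 0 0 0.0438 -0.4; 0 0 0 0.0438 -0.4; 0 0 0 0.0438 -0.4; 0 0 0 0.0438 -0.4; 0 0 0 0.0438 -0.4; 0 0 0 0 -0.4'; python3 -c "
from h import *
need(-2,169,182)"
```

```text
time_s: 9.45
ee_pos: [493.1, 151.9, 182.4]
tool_rot: [-0.0, -0.701, 0.713, -0.0]
force: [0.7, -0.2, -0.6]
finger_gap: 59.8
t 9.45 mach [-115.7   76.3] z 182.4 toolx-rel-mach deg -89.74 F [ 0.7 -0.2 -0.6] gap 59.8 tip 8.0
tool shift mm [ -92.2 -114.2    0.4] norm [-0.1153 -0.1427  0.0004]
```

```bash
python3 -m creep '-0.029 -0.0357 0 0 -0.4; -0.029 -0.0357 0 0 -0.4; -0.029 -0.0357 0 0 -0.4; -0.0283 -0.0356 0 0 -0.4; 0 0 0 0 -0.4; 0 0 0.05 0 -0.4; 0 0 0.05 0 -0.4; 0 0 0.04 0 -0.4; 0 0 0.01 0 -0.4; 0 0 0 0 -0.4'; python3 -c "
from h import *
need(-2,169,62.5)"
```

```text
time_s: 10.45
ee_pos: [605.5, 237.1, 62.9]
tool_rot: [0.0, -0.699, 0.715, 0.0]
force: [-0.0, -0.1, 1.2]
finger_gap: 60.0
t 10.45 mach [ -5.3 164. ] z 62.9 toolx-rel-mach deg -89.96 F [-0.  -0.1  1.2] gap 60.0 tip 8.0
tool shift mm [-5.  -3.3  0.4] norm [-0.0062 -0.0041  0.0005]
```

```bash
python3 -m creep '0.01 0 0 0 -0.4; 0.008 0 0 0 -0.4; 0.008 0 0 0 -0.4; 0.008 0 0 0 -0.4; 0.008 0 0 0 -0.4; 0.008 0 0 0 -0.4; 0 0 0 0 -0.4'; python3 -c "
from h import *
where(); 
for c in ('scene',):
    im=snapshot(c)[...,::-1].copy(); cv2.imwrite(f'pics/{c}3.png',im)
    print(c,[(np.round(d['at']).tolist(),round(d['score'],2)) for d in tip_of(c,'cassette')[:4]])
x,y=proj('scene',[[600,110,77]])[0].astype(int)
cv2.imwrite('pics/s3c.png',cv2.resize(im[y-60:y+60,x-80:x+80],(720,540),interpolation=2))
"
```

```text
time_s: 11.15
ee_pos: [604.9, 196.5, 63.0]
tool_rot: [0.001, -0.698, 0.716, -0.0]
force: [0.7, 0.1, -0.1]
finger_gap: 59.6
t 11.15 mach [ -5.  123.4] z 63.0 toolx-rel-mach deg -90.13 F [ 0.7  0.1 -0.1] gap 59.6 tip 8.0
scene [([524.0, 476.0, 1.0], 0.88), ([390.0, 234.0, 2.0], 0.64), ([608.0, -236.0, -3.0], 0.64), ([609.0, 130.0, 55.0], 0.62)]
```

View pics/s3c.png

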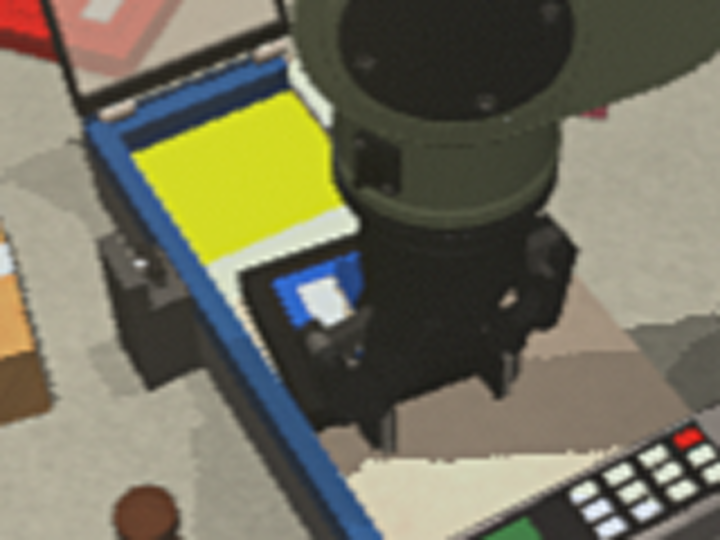

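```bash
python3 -m creep '-0.03 0 0 0 -0.4; 0 0 -0.05 0 -0.4; 0 0 -0.05 0 -0.4; 0 0 -0.05 0 -0.4; 0 0 0 0 -0.4; 0 0 0 0 -0.4'; python3 -c "
from h import *
where(); M=cm('wrist')
im=snapshot('wrist')[...,::-1].copy(); cv2.imwrite('pics/wrist4.png',im)
hsv=cv2.cvtColor(im,cv2.COLOR_BGR2HSV);h=hsv[...,0].astype(int)
bl=(abs(h-108)<12)&(hsv[...,1]>120)
q=toplane('wrist',np.argwhere(np.ones((400,640)))[:,::-1],77,M)[:,:2].reshape(400,640,2)
reg=(q[...,0]>540)&(q[...,0]<668)&(q[...,1]>60)&(q[...,1]<215)
for nm,mk in (('label blue',bl),):
    n,l,s,_=cv2.connectedComponentsWithStats((mk&reg).astype(np.uint8)); i=1+np.argmax(s[1:,4])
    r=cv2.minAreaRect(q[l==i].astype(np.float32)); print(nm,r,s[i],w2m(r[0]))
cv2.imwrite('pics/wrist4s.png',im)
"
```

```text
time_s: 11.85
ee_pos: [605.3, 221.8, 183.3]
tool_rot: [0.001, -0.699, 0.715, -0.0]
force: [0.1, -1.0, -1.2]
finger_gap: 59.4
t 11.85 mach [ -5.1 148.7] z 183.3 toolx-rel-mach deg -90.04 F [ 0.1 -1.  -1.2] gap 59.4 tip 8.0
label blue ((605.691162109375, 129.88116455078125), (70.99176025390625, 80.86564636230469), 82.03309631347656) [ 263   26  116  111 8590] [-2.71440721 56.85480704]
```

View pics/wrist4s.png

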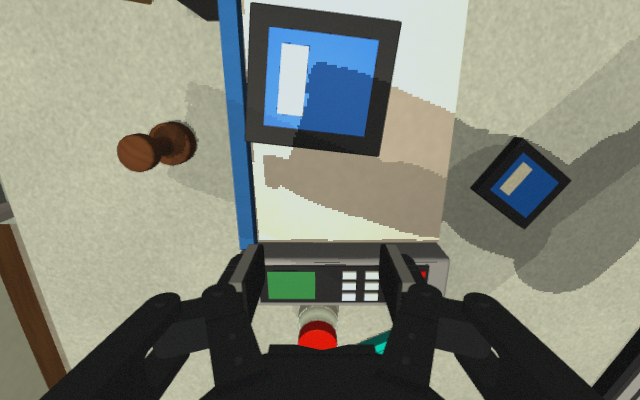

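The cassette is still about 6.7° askew in the wrist picture (label rectangle at 320,80), with its rear +x corner near the fence at (248,140). Now a push towards +x near its -y end should square it flush to the fence.

```bash
python3 -m creep '0.0306 0.038 0 0 -0.4; 0.0306 0.038 0 0 -0.4; 0.0306 0.038 0 0 -0.4; 0.0306 0.038 0 0 -0.4; 0 0 0 -0.0455 -0.4; 0 0 0 -0.0455 -0.4; 0 0 0 -0.0455 -0.4; 0 0 0 -0.0455 -0.4; 0 0 0 -0.0455 -0.4; 0 0 0 -0.0455 -0.4'; python3 -m creep '0 0 0 -0.0455 -0.4; 0 0 0 -0.0455 -0.4; 0 0 0 -0.0455 -0.4; 0 0 0 -0.0455 -0.4; 0 0 0.03 -0.0455 -0.4; 0 0 0.04 0 -0.4; 0 0 0 0 -0.4';  python3 -c "
from h import *
need(-120,48,62.5)"
```

```text
time_s: 12.9
ee_pos: [481.0, 126.6, 181.7]
tool_rot: [-0.0, 0.934, -0.357, -0.0]
force: [-1.0, -0.8, -0.7]
finger_gap: 59.9
time_s: 13.6
ee_pos: [479.9, 126.5, 123.7]
tool_rot: [0.0, 1.0, -0.011, -0.002]
force: [0.6, -0.7, 0.1]
finger_gap: 59.8
t 13.6 mach [-128.4   50.6] z 123.7 toolx-rel-mach deg 0.01 F [ 0.6 -0.7  0.1] gap 59.8 tip 8.0
tool shift mm [ 8.4  2.6 61.2] norm [0.0105 0.0033 0.0765]
```

```bash
python3 -m creep '0 0.0033 0.04 0 -0.4; 0 0 0.0365 0 -0.4; 0.03 0 0 0 -0.4; 0.02 0 0 0 -0.4; 0.01 0 0 0 -0.4; 0.005 0 0 0 -0.4; 0 0 0 0 -0.4'; python3 -m creep '0.004 0 0 0 -0.4; 0.004 0 0 0 -0.4; 0 0 0 0 -0.4'; python3 -m creep '0.003 0 0 0 -0.4; 0 0 0 0 -0.4';python3 -c "
from h import *
where()"
```

```text
time_s: 14.3
ee_pos: [533.3, 122.9, 65.8]
tool_rot: [-0.001, 1.0, -0.011, 0.001]
force: [-0.2, 0.8, 0.1]
finger_gap: 59.9
time_s: 14.6
ee_pos: [538.7, 121.8, 65.6]
tool_rot: [-0.0, 1.0, -0.012, -0.001]
force: [-7.4, -6.4, 4.6]
finger_gap: 59.5
time_s: 14.8
ee_pos: [541.2, 121.8, 65.6]
tool_rot: [-0.0, 1.0, -0.012, -0.0]
force: [-7.1, -3.5, 1.8]
finger_gap: 59.6
t 14.8 mach [-67.   47.3] z 65.6 toolx-rel-mach deg -0.05 F [-7.1 -3.5  1.8] gap 59.6 tip 8.0
```

```bash
python3 -m creep '0.003 0 0 0 -0.4; 0 0 0 0 -0.4'; python3 -m creep '0.003 0 0 0 -0.4; 0 0 0 0 -0.4'; python3 -m creep '0.003 0 0 0 -0.4; 0 0 0 0 -0.4'
```

```text
time_s: 15.0
ee_pos: [543.9, 122.0, 65.6]
tool_rot: [-0.0, 1.0, -0.012, -0.0]
force: [-3.4, -3.2, 0.9]
finger_gap: 60.2
time_s: 15.2
ee_pos: [545.0, 122.0, 65.5]
tool_rot: [-0.0, 1.0, -0.012, -0.002]
force: [-14.3, -4.1, 7.8]
finger_gap: 59.4
time_s: 15.4
ee_pos: [545.1, 122.0, 65.4]
tool_rot: [-0.001, 1.0, -0.012, -0.004]
force: [-34.1, -4.0, 20.3]
finger_gap: 60.1
```

It stopped firmly where a flush cassette should (34 N, finger face one cassette width from the fence). Back off and go round to the rear.

```bash
python3 -m creep '-0.04 0 0 0 -0.4; 0 0 -0.05 0 -0.4; 0 0 -0.05 0 -0.4; 0 0 -0.045 0 -0.4; 0.029 -0.03 0 0 -0.4; 0.029 -0.03 0 0 -0.4; 0.029 -0.03 0 0 -0.4; 0.029 -0.03 0 0 -0.4; 0 0 0 0.0455 -0.4; 0 0 0 0.0455 -0.4'; python3 -m creep '0 0 0 0.0455 -0.4; 0 0 0 0.0455 -0.4; 0 0 0 0.0455 -0.4; 0 0 0 0.0455 -0.4; 0 0 0 0.0455 -0.4; 0 0 0 0.0455 -0.4; 0 0 0 0.0455 -0.4; 0 0 0 0.0455 -0.4; 0 0 0 0.0455 -0.4; 0 0 0 0 -0.4';  python3 -c "
from h import *
need(0,140,120); M=cm('wrist')
im=snapshot('wrist')[...,::-1].copy(); cv2.imwrite('pics/wrist5.png',im)
hsv=cv2.cvtColor(im,cv2.COLOR_BGR2HSV);h=hsv[...,0].astype(int)
bl=(abs(h-108)<12)&(hsv[...,1]>120)
q=toplane('wrist',np.argwhere(np.ones((400,640)))[:,::-1],77,M)[:,:2].reshape(400,640,2)
reg=(q[...,0]>540)&(q[...,0]<663)&(q[...,1]>60)&(q[...,1]<215)
n,l,s,_=cv2.connectedComponentsWithStats((bl&reg).astype(np.uint8)); i=1+np.argmax(s[1:,4])
r=cv2.minAreaRect(q[l==i].astype(np.float32)); print(r,s[i],w2m(r[0]))
"
```

```text
time_s: 16.4
ee_pos: [612.1, 217.3, 181.5]
tool_rot: [-0.001, 0.988, -0.156, 0.0]
force: [0.4, -0.1, 0.1]
finger_gap: 59.6
time_s: 17.4
ee_pos: [611.9, 217.0, 181.6]
tool_rot: [0.001, -0.698, 0.717, 0.0]
force: [0.7, 0.1, 0.2]
finger_gap: 59.8
t 17.4 mach [  1.5 144.1] z 181.6 toolx-rel-mach deg -90.24 F [0.7 0.1 0.2] gap 59.8 tip 8.0
tool shift mm [ 4.1  1.5 61.6] norm [0.0052 0.0019 0.0771]
((611.088134765625, 134.4422607421875), (70.46463775634766, 80.68946075439453), 88.51387023925781) [ 265   46  110   98 8425] [ 2.5776972  61.53717217]
```

Square now (0.2° off) and against the fence. Lower behind it and push towards the pocket.

```bash
python3 -m creep '0 0 0.05 0 -0.4; 0 0 0.05 0 -0.4; 0 0 0.04 0 -0.4; 0 0 0.008 0 -0.4; 0 0 0 0 -0.4; 0.02 0 0 0 -0.4; 0.0125 0 0 0 -0.4; 0.0125 0 0 0 -0.4; 0.0125 0 0 0 -0.4; 0 0 0 0 -0.4'; python3 -c "
from h import *
where()"; python3 -m creep '0.0125 0 0 0 -0.4; 0.0125 0 0 0 -0.4; 0.0125 0 0 0 -0.4; 0.0125 0 0 0 -0.4;0.0125 0 0 0 -0.4; 0.0125 0 0 0 -0.4;0 0 0 0 -0.4';  python3 -c "
from h import *
where()"
```

```text
time_s: 18.45
ee_pos: [611.5, 169.7, 63.8]
tool_rot: [0.001, -0.698, 0.716, -0.0]
force: [-0.1, 0.2, -0.9]
finger_gap: 59.7
t 18.45 mach [ 2.2 96.7] z 63.8 toolx-rel-mach deg -90.15 F [-0.1  0.2 -0.9] gap 59.7 tip 8.0
time_s: 19.15
ee_pos: [609.8, 109.2, 63.2]
tool_rot: [0.0, -0.698, 0.716, -0.0]
force: [-0.4, 0.0, 0.2]
finger_gap: 59.6
t 19.15 mach [ 1.8 36.3] z 63.2 toolx-rel-mach deg -90.19 F [-0.4  0.   0.2] gap 59.6 tip 8.0
```

```bash
python3 -m creep '0.008 0 0 0 -0.4; 0.008 0 0 0 -0.4; 0.008 0 0 0 -0.4; 0.008 0 0 0 -0.4; 0 0 0 0 -0.4'; python3 -m creep '0.008 0 0 0 -0.4; 0.008 0 0 0 -0.4; 0.008 0 0 0 -0.4; 0 0 0 0 -0.4';  python3 -c "
from h import *
where()
im=snapshot('scene')[...,::-1]; x,y=proj('scene',[[600,20,60]])[0].astype(int)
cv2.imwrite('pics/s6c.png',cv2.resize(im[y-70:y+70,x-90:x+90],(720,560),interpolation=2))"
```

```text
time_s: 19.65
ee_pos: [609.2, 84.3, 63.2]
tool_rot: [0.001, -0.698, 0.716, -0.0]
force: [-0.5, -0.7, 0.0]
finger_gap: 59.9
time_s: 20.05
ee_pos: [608.7, 65.1, 63.2]
tool_rot: [0.001, -0.698, 0.716, -0.0]
force: [0.1, -0.5, -0.4]
finger_gap: 59.7
t 20.05 mach [ 1.8 -7.8] z 63.2 toolx-rel-mach deg -90.14 F [ 0.1 -0.5 -0.4] gap 59.7 tip 8.0
```

View pics/s6c.png

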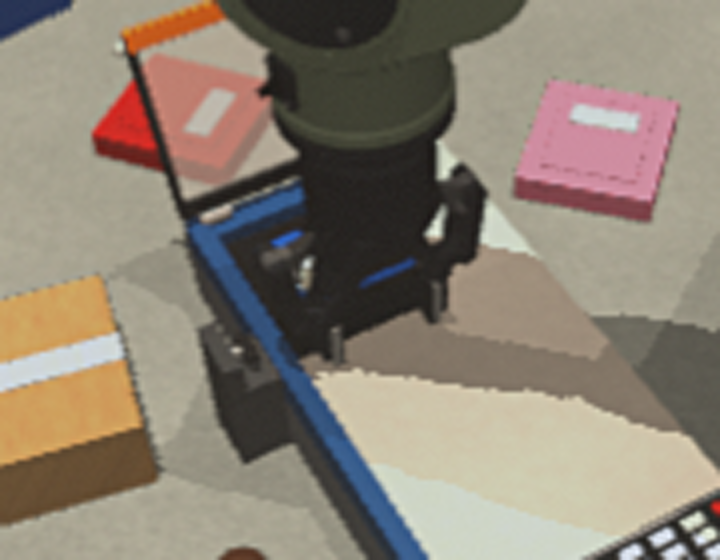

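It is nose-down in the pocket with its rear still on the deck edge. I creep on, watching the force.

```bash
python3 -m creep '0.005 0 0 0 -0.4; 0.005 0 0 0 -0.4; 0 0 0 0 -0.4'; python3 -m creep '0.003 0 0 0 -0.4; 0 0 0 0 -0.4'; python3 -m creep '0.003 0 0 0 -0.4; 0 0 0 0 -0.4';  python3 -c "
from h import *
where()"
```

```text
time_s: 20.4
ee_pos: [608.5, 57.7, 63.2]
tool_rot: [0.001, -0.698, 0.716, -0.0]
force: [-0.3, -0.1, 0.0]
finger_gap: 60.1
time_s: 20.6
ee_pos: [608.5, 55.7, 63.1]
tool_rot: [0.001, -0.699, 0.716, -0.0]
force: [-0.0, 0.2, -0.6]
finger_gap: 59.9
time_s: 20.8
ee_pos: [608.4, 53.2, 63.1]
tool_rot: [0.001, -0.699, 0.716, -0.0]
force: [-0.0, 0.1, 0.1]
finger_gap: 59.7
t 20.8 mach [  1.8 -19.7] z 63.1 toolx-rel-mach deg -90.08 F [-0.   0.1  0.1] gap 59.7 tip 8.0
```

```bash
python3 -m creep '0.002 0 0 0 -0.4; 0 0 0 0 -0.4'; python3 -m creep '0.002 0 0 0 -0.4; 0 0 0 0 -0.4';  python3 -m creep '0.002 0 0 0 -0.4; 0 0 0 0 -0.4'; python3 -c "
from h import *
where()"
```

```text
time_s: 21.0
ee_pos: [608.4, 52.2, 63.1]
tool_rot: [0.001, -0.699, 0.715, 0.0]
force: [-0.8, 2.7, 0.2]
finger_gap: 59.5
time_s: 21.2
ee_pos: [608.4, 52.1, 63.1]
tool_rot: [0.002, -0.699, 0.715, 0.001]
force: [-1.4, 11.9, 3.5]
finger_gap: 59.8
time_s: 21.4
ee_pos: [608.4, 52.0, 63.1]
tool_rot: [0.003, -0.7, 0.715, 0.002]
force: [-0.6, 20.9, 5.7]
finger_gap: 59.9
t 21.4 mach [  1.7 -21. ] z 63.1 toolx-rel-mach deg -89.92 F [-0.6 20.9  5.7] gap 59.9 tip 8.0
```

End stop met (21 N). Back off, rise, and press on the rear top edge. A seated top should stop the TCP at about 72 mm.

```bash
python3 -m creep '-0.012 0 0 0 -0.4; 0 0 -0.04 0 -0.4; 0.04 0 0 0 -0.4; 0.012 0 0 0 -0.4; 0 0 0.018 0 -0.4; 0 0 0 0 -0.4'; python3 -m creep '0 0 0.006 0 -0.4; 0 0 0 0 -0.4';  python3 -m creep '0 0 0.004 0 -0.4; 0 0 0 0 -0.4'; python3 -m creep '0 0 0.003 0 -0.4; 0 0 0 0 -0.4'; python3 -c "
from h import *
where()"
```

```text
time_s: 22.0
ee_pos: [606.9, 17.6, 78.3]
tool_rot: [0.0, -0.699, 0.715, 0.001]
force: [0.5, -0.6, 0.3]
finger_gap: 59.8
time_s: 22.2
ee_pos: [607.3, 17.5, 75.1]
tool_rot: [0.001, -0.699, 0.715, 0.0]
force: [0.0, -0.5, 0.3]
finger_gap: 60.1
time_s: 22.4
ee_pos: [607.5, 17.0, 72.4]
tool_rot: [0.001, -0.699, 0.715, 0.0]
force: [-0.7, -0.0, 0.5]
finger_gap: 59.8
time_s: 22.6
ee_pos: [607.7, 16.9, 71.9]
tool_rot: [0.001, -0.699, 0.715, -0.0]
force: [-8.9, 3.7, 27.7]
finger_gap: 60.3
t 22.6 mach [  1.8 -56.1] z 71.9 toolx-rel-mach deg -90.06 F [-8.9  3.7 27.7] gap 60.3 tip 8.0
```

Contact at 72.1, so the rear is down. Lift and check from the wrist camera.

```bash
python3 -m creep '0 0 -0.05 0 -0.4; 0 0 -0.06 0 -0.4; -0.05 0 -0.05 0 -0.4; -0.055 0 0 0 -0.4; -0.055 0 0 0 -0.4; 0 0 0 0 -0.4; 0 0 0 0 -0.4'; python3 -c "
from h import *
where(); M=cm('wrist')
im=snapshot('wrist')[...,::-1].copy(); cv2.imwrite('pics/wrist7.png',im)
hsv=cv2.cvtColor(im,cv2.COLOR_BGR2HSV);h=hsv[...,0].astype(int)
bl=(abs(h-108)<12)&(hsv[...,1]>120)
q=toplane('wrist',np.argwhere(np.ones((400,640)))[:,::-1],69,M)[:,:2].reshape(400,640,2)
reg=(q[...,0]>550)&(q[...,0]<655)&(q[...,1]>-55)&(q[...,1]<45)
n,l,s,_=cv2.connectedComponentsWithStats((bl&reg).astype(np.uint8)); i=1+np.argmax(s[1:,4])
r=cv2.minAreaRect(q[l==i].astype(np.float32)); print(r,s[i],w2m(r[0]))
"
```

```text
time_s: 23.3
ee_pos: [610.2, 140.7, 193.7]
tool_rot: [0.001, -0.699, 0.715, -0.0]
force: [-0.5, -1.2, 0.4]
finger_gap: 59.9
t 23.3 mach [ 1.5 67.8] z 193.7 toolx-rel-mach deg -89.97 F [-0.5 -1.2  0.4] gap 59.9 tip 8.0
((607.4329833984375, 6.683516502380371), (38.87946319580078, 80.94302368164062), 88.68624877929688) [ 269    0  106   56 4672] [  1.82199189 -66.2716138 ]
```

View pics/wrist7.png

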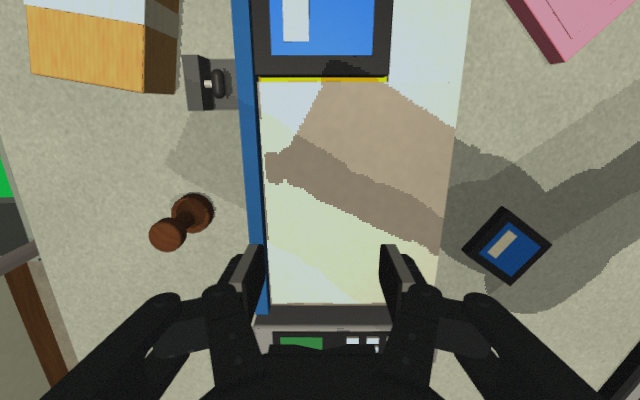

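The cassette is seated: it is square to within 0.1° and against the end stop, with only a thin yellow sliver behind it at (325,80). Now I go over the cover to its outer (-y) side.

```bash
python3 -m creep '0 0 -0.06 0 -0.4; 0.0408 0 0 0 -0.4; 0.0408 0 0 0 -0.4; 0.0408 0 0 0 -0.4; 0.0408 0 0 0 -0.4; 0.0408 0 0 0 -0.4; 0.0408 0 0 0 -0.4; 0.0408 0 0 0 -0.4; 0.0408 0 0 0 -0.4; 0.0408 0 0 0 -0.4'; python3 -c "
from h import *
need(4,-228,160)"
```

```text
time_s: 24.35
ee_pos: [602.6, -156.3, 241.6]
tool_rot: [0.001, -0.698, 0.716, -0.0]
force: [0.2, 0.1, -0.3]
finger_gap: 59.4
t 24.35 mach [   0.7 -229.4] z 241.6 toolx-rel-mach deg -90.18 F [ 0.2  0.1 -0.3] gap 59.4 tip 8.0
tool shift mm [-1.4 -3.3 81.6] norm [-0.0017 -0.0041  0.102 ]
```

```bash
python3 -m creep '0 -0.004 0.051 0 -0.4; 0 0 0.051 0 -0.4; 0 0 0 0 -0.4; -0.014 0 -0.0017 0 -0.4; -0.014 0 -0.0017 0 -0.4; -0.014 0 -0.0017 0 -0.4; -0.014 0 -0.0017 0 -0.4; -0.014 0 -0.0017 0 -0.4; -0.014 0 -0.0017 0 -0.4; 0 0 0 0 -0.4'; python3 -c "
from h import *
need(4,-123.6,168.8)
im=snapshot('scene'); print([(np.round(d['at']).tolist(),round(d['score'],2)) for d in tip_of('scene','lid_edge')[:2]])"
```

```text
time_s: 25.35
ee_pos: [608.7, -84.4, 169.3]
tool_rot: [0.002, -0.7, 0.715, -0.0]
force: [0.6, 0.3, -0.6]
finger_gap: 60.0
t 25.35 mach [   5.2 -157.3] z 169.3 toolx-rel-mach deg -89.91 F [ 0.6  0.3 -0.6] gap 60.0 tip 8.0
tool shift mm [-33.7   1.2   0.5] norm [-0.0422  0.0014  0.0006]
[([604.0, -66.0, 200.0], 0.77)]
```

The cover is upright (edge at y -66, z 200) and follows the fingers. Continue along the arc.

```bash
python3 -m creep '-0.014 0 0 0 -0.4; -0.014 0 0 0 -0.4; -0.014 0 0 0 -0.4; -0.012 0 0.004 0 -0.4; -0.012 0 0.004 0 -0.4; -0.012 0 0.004 0 -0.4; -0.0106 0 0.0077 0 -0.4; -0.0106 0 0.0077 0 -0.4; -0.0106 0 0.0077 0 -0.4; 0 0 0 0 -0.4'; python3 -c "
from h import *
need(4,-50.1,114.1)
im=snapshot('scene'); print([(np.round(d['at']).tolist(),round(d['score'],2)) for d in tip_of('scene','lid_edge')[:2]])"
```

```text
time_s: 26.45
ee_pos: [610.1, 2.7, 139.0]
tool_rot: [0.001, -0.699, 0.715, 0.001]
force: [0.1, 0.3, 0.4]
finger_gap: 59.8
t 26.45 mach [  4.6 -70.2] z 139.0 toolx-rel-mach deg -89.98 F [0.1 0.3 0.4] gap 59.8 tip 8.0
tool shift mm [-20.1   0.6  24.9] norm [-0.0251  0.0007  0.0311]
[([604.0, 33.0, 144.0], 0.97)]
```

```bash
python3 -m creep '-0.0083 0 0.0104 0 -0.4; -0.0083 0 0.0104 0 -0.4; -0.0083 0 0.0104 0 -0.4; -0.0034 0 0.0088 0 -0.4; -0.0034 0 0.0088 0 -0.4; -0.0034 0 0.0088 0 -0.4; 0 0 0 0 -0.4'; python3 -c "
from h import *
need(4,-39,81.5)"
```

```text
time_s: 27.25
ee_pos: [610.8, 29.7, 93.0]
tool_rot: [0.001, -0.699, 0.715, 0.0]
force: [0.4, 0.7, -0.3]
finger_gap: 60.0
t 27.25 mach [  4.6 -43.2] z 93.0 toolx-rel-mach deg -90.05 F [ 0.4  0.7 -0.3] gap 60.0 tip 8.0
tool shift mm [-4.2  0.6 11.5] norm [-0.0052  0.0008  0.0144]
```

Now press past the catch in small steps.

```bash
python3 -m creep '-0.0035 0 0.005 0 -0.4; 0 0 0.003 0 -0.4; 0 0 0 0 -0.4'; python3 -m creep '-0.002 0 0.003 0 -0.4; 0 0 0.002 0 -0.4; 0 0 0 0 -0.4'; python3 -m creep '0 0 0.002 0 -0.4; 0 0 0 0 -0.4';  python3 -c "
from h import *
where()"
```

```text
time_s: 27.55
ee_pos: [611.1, 32.1, 87.6]
tool_rot: [0.001, -0.699, 0.716, -0.0]
force: [0.5, 0.1, 0.6]
finger_gap: 59.8
time_s: 27.85
ee_pos: [611.0, 34.1, 83.3]
tool_rot: [0.001, -0.699, 0.715, 0.0]
force: [-0.7, 0.5, 0.6]
finger_gap: 59.9
time_s: 28.05
ee_pos: [611.0, 33.9, 81.8]
tool_rot: [0.001, -0.699, 0.715, 0.0]
force: [0.2, 0.7, 0.3]
finger_gap: 59.7
t 28.05 mach [  4.8 -39. ] z 81.8 toolx-rel-mach deg -90.06 F [0.2 0.7 0.3] gap 59.7 tip 8.0
```

```bash
python3 -m creep '0 0 0.002 0 -0.4; 0 0 0 0 -0.4'; python3 -m creep '0 0 0.002 0 -0.4; 0 0 0 0 -0.4'; python3 -m creep '0 0 0.002 0 -0.4; 0 0 0 0 -0.4'
```

```text
time_s: 28.25
ee_pos: [611.1, 33.8, 80.3]
tool_rot: [0.001, -0.699, 0.715, 0.0]
force: [-0.4, 0.1, -0.7]
finger_gap: 59.9
time_s: 28.45
ee_pos: [611.2, 33.7, 79.7]
tool_rot: [0.001, -0.699, 0.715, -0.0]
force: [-3.1, 1.7, 14.0]
finger_gap: 59.7
time_s: 28.65
ee_pos: [611.4, 33.7, 79.3]
tool_rot: [0.002, -0.699, 0.716, -0.0]
force: [-8.4, 3.5, 32.8]
finger_gap: 59.9
```

Firm stop with the tip at about 77, the shut cover's height. Lift clear and check.

```bash
python3 -m creep '0 0 -0.03 0 -0.4; 0 0 -0.06 0 -0.4; 0 0 -0.06 0 -0.4; -0.055 0 0 0 -0.4; -0.055 0 0 0 -0.4; -0.05 0 0 0 -0.4; 0 0 0 0 -0.4; 0 0 0 0 -0.4'; python3 -c "
from h import *
where(); S=[]
for c in ('scene','wrist'):
    im=snapshot(c)[...,::-1].copy(); S.append(im)
    for t in ('lid_edge','parcel','stamp','ink_jar'): print(c,t,[(np.round(d['at']).tolist(),round(d['score'],2)) for d in tip_of(c,t)[:2]])
x,y=proj('scene',[[610,10,70]])[0].astype(int)
cv2.imwrite('pics/fin.png',np.hstack([cv2.resize(S[0][y-50:y+50,x-50:x+50],(400,400),interpolation=2),cv2.resize(S[1][:220,160:400],(400,400))]))"
```

```text
time_s: 29.45
ee_pos: [613.9, 161.9, 197.2]
tool_rot: [0.001, -0.699, 0.715, -0.0]
force: [-0.6, -0.3, -0.2]
finger_gap: 59.6
t 29.45 mach [ 4.7 89.1] z 197.2 toolx-rel-mach deg -90.0 F [-0.6 -0.3 -0.2] gap 59.6 tip 8.0
scene lid_edge [([604.0, 53.0, 75.0], 0.95)]
scene parcel [([801.0, -22.0, -2.0], 0.91)]
scene stamp [([757.0, 178.0, 3.0], 0.75)]
scene ink_jar [([615.0, 394.0, 2.0], 0.81)]
wrist lid_edge [([610.0, 50.0, 72.0], 0.56)]
wrist parcel []
wrist stamp [([761.0, 185.0, 2.0], 0.67)]
wrist ink_jar [([614.0, 392.0, 2.0], 0.38)]
```

View pics/fin.png

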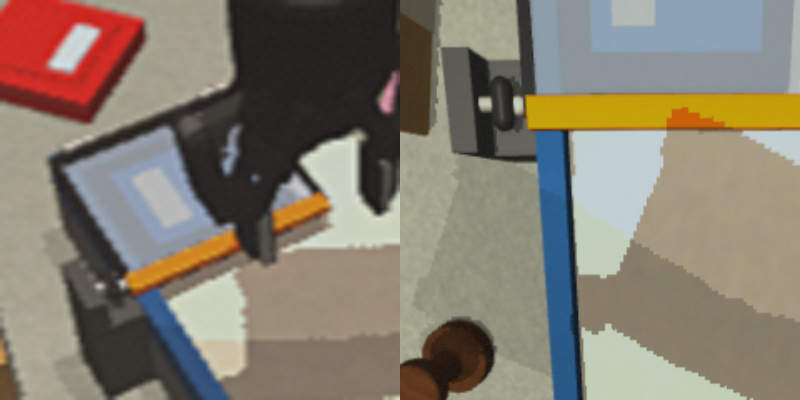

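The cover is flat: its orange edge is at z 75, hinge height, beside the catch roller. The neighbours have not moved. I hand it in.

```bash
python3 -c "
from h import *
print(env.close_job())"
```

```text
the job is handed in; nothing more can be done
None
```

The cassette is seated in the pocket and the cover is shut. I handed the job in at about 29.5 s of the 72 s allowed.

**What I did:** I turned the cassette square by pushing its rear side and then pressing it against the fence. I slid it along the fence into the pocket up to the end stop and pressed its rear down. Then I swung the cover over from behind and pushed its edge down until it stopped firmly.

**Last checks:**
- **Cassette:** its label was square to the machine within about 0.1°. It stood against the end stop, and touching its top put it at about 69 mm, which is the seated height.
- **Cover:** the orange edge reads (604, 53, 75) mm, level with the hinge axis, so it is at about 0 rad. The tip stopped on it at about 77 mm with 33 N. It was still shut after I lifted the tool away.
- **Neighbours:** the parcel, hand stamp and ink jar read where they stood at the start, within the networks' accuracy. The wrist camera missed the parcel in the last look, but the scene camera found it in place.

**What did not go as planned:**
- The first push towards the fence jammed with the cassette still askew, and the push that followed from the rear left it about 7° off. A second push against the fence squared it.
- While finding the deck's height I pressed the fingertips on it with up to 73 N, below the 120 N wrist limit.
- I saw no force peak as the cover passed the catch. The measured edge height, and its staying down, are the evidence that it snapped shut.

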